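# Line up the reagent bottles by height

### The arm

A 6-joint arm with a two-finger parallel gripper is mounted at the origin on the work surface. World frame = base frame: x ahead of the robot, y to its left, z up, the work surface at z = 0. Lengths are in mm, angles in rad, forces in N, time in s.
With the tool pointing down it reaches from about 350 to 875 mm from the base axis. Payload 4.2 kg.
Tool frame: the origin (TCP) lies between the finger pads; the fingertips stand 11 mm ahead of it and the grasp point (between the pads) lies 8 mm behind it; z points along the fingers, y is the direction in which the jaws open and shut (so a half turn about z gives the same grasp; the last joint's range is limited). The gripper opens to 85 mm and grips with 20 to 120 N. Pads are 22 mm wide; open, the fingers measure 114 mm over their backs; the gripper's body (76 mm by 85 mm) begins 54 mm behind the grasp point. The pads swing forward as they close: fully open they stand 13 mm farther back than shut.
Start: joints at [1.605, 0.385, 0.008, 0, -1.194, -0.259], TCP at [139.288, 609.26, 222.312] pointing down, gripper open.
Joint ranges: [-3.14, 3.14], [-1.21, 2.06], [-1.07, 1.41], [-3.16, 2.05], [-2.99, -0.16], [-3.1, 3.1]. Speed limits (rad/s): [2.79, 2.79, 3.14, 3.14, 3.14, 3.14].

### API

Orientations are given as a unit quaternion [x, y, z, w].
In Python, from bench import * gives the robot as it stands.
- The arm moves only by the tool servo_tool, never from a script. Its argument "rows" is a list of rows, each a list of 7 numbers: the opening, from 0 (shut) to 1 (fully open), then the shift along the tool's x, y, z in cm, then the turn, a rotation vector about the tool's x, y, z in degrees. A call has 1 to 12 rows; each row shifts and turns the commanded pose from where the row before left it, along the tool's axes as they then stand; what a row does not reach is not made up. A row lasts 1/10 s, in which the tool goes at most 50 mm and 8.59 degrees, less where a joint would pass 70% of its speed; a pose out of reach is approached as far as the arm can. A call is refused whole if a number of a shift passes 5 or a number of a turn 8.59, either way. A call with a gripper value outside its range is refused whole. The fingers move at their own pace and stop on an object; the grip force is fixed at half the most. Time passes only in rows, so rows that do not move let the fingers close. It gives the time, the measured TCP pose, the force and the opening at its end, in the units of the state.
- read_state(): the state, without advancing time (a new reading comes with each control period).
- get_image(name): name is "side" or "top" or "wrist"; returns a dict with "image" (400x640x3 uint8, red, green, blue), "mtx" (3x3 intrinsics, pixels), "extrinsics" (4x4, takes a point from camera to world coordinates). Camera axes: x right, y up, looking along -z (the intrinsics and any distortion apply to the point x, -y, -z); pixel columns grow to the right and rows downward; lengths in mm; the calibration is good to about 2 mm. The wrist camera is an equidistant fisheye: a pixel r from the principal point sees the ray r / f radians off the axis. A picture is of the moment at which its call begins. There is no depth.
- job_done(): hands the job in, once; it reports no verdict.
The state is a dict: "clock": time; "joints": joint angles; "joint_vel": joint speeds; "joint_efforts": joint torques, N m; "position": TCP position; "ee_rot": TCP orientation; "contact_force": force on the tool from outside, world axes, zero at the start; "wrist_torque": the same for the moment, N m; "gripper_width": finger opening in mm.
Only numpy, scipy, OpenCV 4.12 (cv2) and the standard library are available. Lean on these libraries where they do the work, as an engineer would, in place of code of your own. Each camera call takes 0.05 s, during which the arm holds its last target. There are 200 camera calls.

### The job

Stand the four amber reagent bottles on the rack's four round mats in order of height, one centred on each mat: the shortest on the mat beside the pipette tip box, then taller and taller to the tallest at the other end. Set the bottles down rather than dropping them, do not tip any over, and leave all four upright.

Things in the scene. Friction and masses are not known exactly. Their poses are not given: they have to be found in the camera images.
- bottle_a: Reagent bottle of amber glass with a blue screw cap and a plain paper label, the shortest of the four: 65 mm high overall, body 54 mm in diameter. All four caps are 34 mm in diameter and the top 26 mm of the bottle; under the cap a 28 mm neck runs 4 mm down, then the shoulder slopes out, reaching full girth 38 mm below the top. Loose, stands upright on the bench at the start, about 90 g. Origin: centre of its underside; z up along its axis.
- bottle_b: Reagent bottle of amber glass with a blue screw cap and a plain paper label, the second shortest: 90 mm high overall, body 48 mm in diameter. All four caps are 34 mm in diameter and the top 26 mm of the bottle; under the cap a 28 mm neck runs 4 mm down, then the shoulder slopes out, reaching full girth 38 mm below the top. Loose, stands upright on the bench at the start, about 110 g. Origin: centre of its underside; z up along its axis.
- bottle_c: Reagent bottle of amber glass with a blue screw cap and a plain paper label, the second tallest: 115 mm high overall, body 56 mm in diameter. All four caps are 34 mm in diameter and the top 26 mm of the bottle; under the cap a 28 mm neck runs 4 mm down, then the shoulder slopes out, reaching full girth 38 mm below the top. Loose, stands upright on the bench at the start, about 180 g. Origin: centre of its underside; z up along its axis.
- bottle_d: Reagent bottle of amber glass with a blue screw cap and a plain paper label, the tallest of the four: 140 mm high overall, body 50 mm in diameter. All four caps are 34 mm in diameter and the top 26 mm of the bottle; under the cap a 28 mm neck runs 4 mm down, then the shoulder slopes out, reaching full girth 38 mm below the top. Loose, stands upright on the bench at the start, about 180 g. Origin: centre of its underside; z up along its axis.
- place_1: Round black rubber mat with a grey centre, 68 mm in diameter, 3 mm thick, fixed on the low aluminium rack (12 mm high, 440 mm long; a lip 10 mm higher runs along its far edge, 50 mm from the mats' centres). One of four in a straight row 110 mm apart, numbered from the robot's right (-y) to its left (+y): this is the rightmost. Origin: centre of its underside, so its top is 3 mm higher; it is empty at the start.
- place_2: Round black rubber mat with a grey centre, 68 mm in diameter, 3 mm thick, fixed on the low aluminium rack (12 mm high, 440 mm long; a lip 10 mm higher runs along its far edge, 50 mm from the mats' centres). One of four in a straight row 110 mm apart, numbered from the robot's right (-y) to its left (+y): this is the second from the right. Origin: centre of its underside, so its top is 3 mm higher; it is empty at the start.
- place_3: Round black rubber mat with a grey centre, 68 mm in diameter, 3 mm thick, fixed on the low aluminium rack (12 mm high, 440 mm long; a lip 10 mm higher runs along its far edge, 50 mm from the mats' centres). One of four in a straight row 110 mm apart, numbered from the robot's right (-y) to its left (+y): this is the second from the left. Origin: centre of its underside, so its top is 3 mm higher; it is empty at the start.
- place_4: Round black rubber mat with a grey centre, 68 mm in diameter, 3 mm thick, fixed on the low aluminium rack (12 mm high, 440 mm long; a lip 10 mm higher runs along its far edge, 50 mm from the mats' centres). One of four in a straight row 110 mm apart, numbered from the robot's right (-y) to its left (+y): this is the leftmost. Origin: centre of its underside, so its top is 3 mm higher; it is empty at the start.
- tip_box: Open pipette tip box, rectangular, white with rows of yellow tips, 85 x 120 mm and 51 mm high, fixed on the bench beyond one end of the row, 135 mm from the nearest mat's centre; which end changes (a round white stirrer, 100 mm across and 38 mm high, stands at the other end). Origin: centre of its underside.

How it is judged (in metres and radians):
At the end, for the whole second after the job is handed in: Counting from the mat beside the tip box, the bottles stand shortest, second shortest, second tallest, tallest, each within 14 mm of its mat's centre, resting on the mat, upright within 0.1 rad and at rest (((horizontal distance between tip_box and place_1 below 0.2 m and horizontal distance between bottle_a and place_1 below 0.014 m and z of bottle_a in the frame of place_1 between -0.002 and 0.008 m and horizontal distance between bottle_b and place_2 below 0.014 m and z of bottle_b in the frame of place_2 between -0.002 and 0.008 m and horizontal distance between bottle_c and place_3 below 0.014 m and z of bottle_c in the frame of place_3 between -0.002 and 0.008 m and horizontal distance between bottle_d and place_4 below 0.014 m and z of bottle_d in the frame of place_4 between -0.002 and 0.008 m) or (horizontal distance between tip_box and place_4 below 0.2 m and horizontal distance between bottle_a and place_4 below 0.014 m and z of bottle_a in the frame of place_4 between -0.002 and 0.008 m and horizontal distance between bottle_b and place_3 below 0.014 m and z of bottle_b in the frame of place_3 between -0.002 and 0.008 m and horizontal distance between bottle_c and place_2 below 0.014 m and z of bottle_c in the frame of place_2 between -0.002 and 0.008 m and horizontal distance between bottle_d and place_1 below 0.014 m and z of bottle_d in the frame of place_1 between -0.002 and 0.008 m)) and angle between each of bottle_a, bottle_b, bottle_c, bottle_d's own z axis and vertical below 0.1 rad and linear speed of each of bottle_a, bottle_b, bottle_c, bottle_d below 0.02 m/s and angular speed of each of bottle_a, bottle_b, bottle_c, bottle_d below 0.2 rad/s); the robot touches nothing.
It fails at once if a bottle is tipped over (angle between any of bottle_a, bottle_b, bottle_c, bottle_d's own z axis and vertical above 0.7 rad).
It fails at once if a bottle is dropped: it is in the air, its underside more than 50 mm above the bench, with nothing touching it ((height (world z) of bottle_a above 0.05 m and contact force between bottle_a and anything else below 0.005 N) or (height (world z) of bottle_b above 0.05 m and contact force between bottle_b and anything else below 0.005 N) or (height (world z) of bottle_c above 0.05 m and contact force between bottle_c and anything else below 0.005 N) or (height (world z) of bottle_d above 0.05 m and contact force between bottle_d and anything else below 0.005 N)).
It also fails if it takes over 93 s, if anything falls off the work surface, if the arm or the gripper's body presses on something with over 40 N, if the wrist force passes 120 N, or if a joint passes its speed limit or range.

## Working session

There is one attempt and no reset: what is moved stays moved. The work goes in short steps, Python scripts to look and compute and a tool call to move; the robot and the scene stay as the last step left them, time stands still between calls to the robot, and variables do not carry over. Pictures are saved under pics/ and viewed, about 12 in all and at most 16, crops included, and the job is handed in when it is done.

Besides the shell and the picture viewer there is one more tool, called after "Call:" by a JSON object that holds its "name" and its "arguments", one argument or row to a line. servo_tool: Moves the arm, as the interface text tells. Its arguments: {"type":"object","properties":{"rows":{"type":"array","items":{"type":"array","items":{"type":"number"}}}},"required":["rows"]}

```bash
mkdir -p pics; ls
python3 - <<'E'
from bench import *
import cv2,numpy as np
s=read_state();print(s['clock'],s['position'],s['ee_rot'],s['gripper_width'])
for n in('top','side'):
    d=get_image(n);cv2.imwrite(f'pics/{n}0.png',d['image'][:,:,::-1]);print(n,d['mtx'],d['extrinsics'],[k for k in d])
E
```

```text
pics
0.0 [139.1602387  608.68312958 221.23146053] [ 9.93677882e-01 -1.12263496e-01 -8.21891873e-05  1.08058928e-03] 85.68854521125083
top [[426.01222055   0.         320.179133  ]
 [  0.         426.01222055 189.96148059]
 [  0.           0.           1.        ]] [[ 1.11157378e-02  9.96169110e-01 -8.67383732e-02  4.84766683e+02]
 [-9.99883558e-01  1.19802120e-02  9.45226044e-03  9.63858052e+00]
 [ 1.04551940e-02  8.66232044e-02  9.96186282e-01  9.95983152e+02]
 [ 0.00000000e+00  0.00000000e+00  0.00000000e+00  1.00000000e+00]] ['image', 'mtx', 'extrinsics']
side [[425.64599923   0.         325.04452133]
 [  0.         425.64599923 199.86229193]
 [  0.           0.           1.        ]] [[ 9.44638526e-01  1.86787104e-01 -2.69756619e-01  2.94529729e+02]
 [-3.27535311e-01  4.88054866e-01 -8.09025999e-01 -8.22172314e+02]
 [-1.94595925e-02  8.52591945e-01  5.22214801e-01  5.97025864e+02]
 [ 0.00000000e+00  0.00000000e+00  0.00000000e+00  1.00000000e+00]] ['image', 'mtx', 'extrinsics']
```

View pics/top0.png

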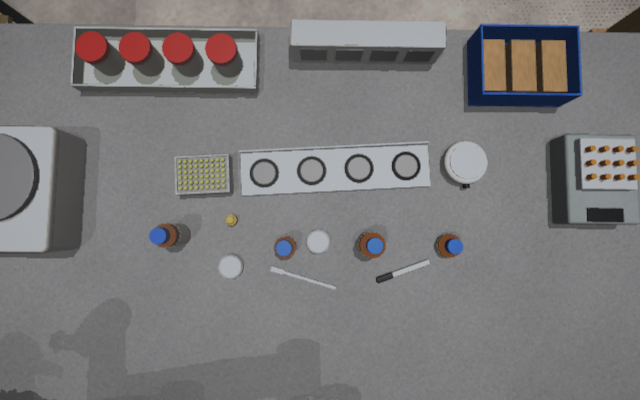

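View pics/side0.png

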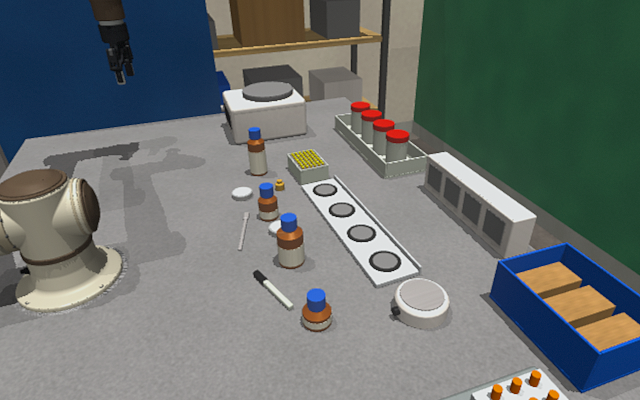

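The top view has bottles, left to right: d (162,236), b (284,247), c (372,245), a (450,246). The tip box (203,174) is at the +y end, so a goes to place_4, b to place_3, c to place_2 and d to place_1. The side view agrees.

```bash
cat > h.py <<'E'
from bench import *
import cv2,numpy as np
def ray(d,u,v,z):
    p=cv2.undistortPoints(np.array([[[u,v]]],float),d['mtx'],None)[0,0]
    E=d['extrinsics'];r=E[:3,:3]@[p[0],-p[1],-1];o=E[:3,3]
    return (o+r*(z-o[2])/r[2])[:2].round(1)
def blobs(m,lo,hi):
    n,_,st,c=cv2.connectedComponentsWithStats(m.astype(np.uint8))
    return [(c[i],st[i]) for i in range(1,n) if lo<st[i][4]<hi]
def blue(d):
    h=cv2.cvtColor(d['image'],cv2.COLOR_RGB2HSV)
    return (abs(h[...,0].astype(int)-110)<15)&(h[...,1]>140)&(h[...,2]>90)
H=dict(a=65,b=90,c=115,d=140)
E
python3 - <<'E'
from h import *
t=get_image('top');s=get_image('side')
print('top');
for (c,st),k in zip(sorted(blobs(blue(t),40,900),key=lambda q:q[0][0]),'dbca'): print(k,c,st,ray(t,*c,H[k]-2),ray(t,*c,H[k]-8))
print('side')
B=[q for q in blobs(blue(s),60,1500) if 230<q[0][0]<340 and 120<q[0][1]<310]
for (c,st),k in zip(sorted(B,key=lambda q:q[0][1]),'dbca'): print(k,c,st,ray(s,*c,H[k]-10))
g=cv2.cvtColor(t['image'],cv2.COLOR_RGB2GRAY)
print('mats')
for c,st in sorted(blobs((g<70)&(np.add.outer(np.arange(400)*1,0*np.arange(640))<200)&(np.add.outer(0*np.arange(400),np.arange(640))>235),30,900),key=lambda q:q[0][0]):
    if st[1]>140: u=st[0]+(st[2]-1)/2;v=st[1]+(st[3]-1)/2;print(st,u,v,ray(t,u,v,15))
E
```

```text
top
d [157.48792271 235.51690821] [150 228  16  16 207] [464.3 325.1] [464.2 327.3]
b [283.48466258 247.67484663] [277 241  14  15 163] [440.5  77.2] [440.2  77.6]
c [374.22513089 245.4921466 ] [367 238  16  16 191] [ 448.2 -111.3] [ 447.9 -112.2]
a [454.44692737 246.00558659] [447 239  16  15 179] [ 446.9 -293.4] [ 446.6 -295.3]
side
d [254.22881356 132.61016949] [249 127  11  12 118] [467.2 321. ]
b [266.05747126 189.72413793] [259 183  14  15 174] [442.9  74.8]
c [288.27016129 221.78225806] [280 213  16  19 248] [ 450.1 -114.2]
a [315.86478873 299.5943662 ] [307 289  18  23 355] [ 449. -295.]
mats
[250 159  28  28 159] 263.5 172.5 [609.2 132.1]
[298 157  27  28 159] 311.0 170.5 [615.2  22.1]
[345 155  28  27 170] 358.5 168.0 [622.5 -88.2]
[392 152  28  28 183] 405.5 165.5 [ 629.7 -197.7]
[441 151   5  20  42] 443.0 160.5 [ 642.6 -285.4]
[461 184   8   5  33] 464.5 186.0 [ 583.4 -334.6]
```

Call:
{"name": "servo_tool", "arguments": {
  "rows": [
    [1,0,0,0,0,0,-6.45],
    [1,0,0,0,0,0,-6.45],
    [1,3.26,2.85,0,0,0,0],
    [1,3.26,2.85,0,0,0,0],
    [1,3.26,2.85,0,0,0,0],
    [1,3.26,2.85,0,0,0,0],
    [1,3.26,2.85,0,0,0,0],
    [1,3.26,2.85,0,0,0,0],
    [1,3.26,2.85,0,0,0,0],
    [1,3.26,2.85,0,0,0,0],
    [1,3.26,2.85,0,0,0,0],
    [1,3.26,2.85,0,0,0,0]
  ]
}}

```text
clock: 1.4
position: [466.4, 323.0, 222.3]
ee_rot: [1.0, 0.0, -0.0, -0.0]
contact_force: [0.2, 0.6, 0.5]
gripper_width: 85.4
```

Call:
{"name": "servo_tool", "arguments": {
  "rows": [
    [1,0,0,0,0,0,0],
    [1,0,0,0,0,0,0],
    [1,0,0,0,0,0,0]
  ]
}}

```text
clock: 1.7
position: [464.9, 324.7, 222.2]
ee_rot: [1.0, 0.0, -0.0, 0.0]
contact_force: [-0.7, 0.7, -0.4]
gripper_width: 85.5
```

Run:
```python
from h import *
w=get_image('wrist');s=get_image('side')
cv2.imwrite('pics/w1.png',np.hstack([w['image'][:,:,::-1]]));print(w['mtx'],w['extrinsics'].round(3))
s=read_state();print(s['position'],s['ee_rot'],s['contact_force'])
```

```text
[[309.70691629   0.         320.39368164]
 [  0.         309.70691629 200.48496164]
 [  0.           0.           1.        ]] [[ 1.00000e-03  9.51000e-01  3.08000e-01  5.43565e+02]
 [-1.00000e+00  1.00000e-03 -1.00000e-03  3.24029e+02]
 [-2.00000e-03 -3.08000e-01  9.51000e-01  3.73991e+02]
 [ 0.00000e+00  0.00000e+00  0.00000e+00  1.00000e+00]]
[464.62638108 325.16881622 222.33286006] [ 9.99999483e-01  1.01553353e-03 -4.65860164e-05 -3.75226968e-05] [0.41235374 0.18183421 0.15361269]
```

View pics/w1.png

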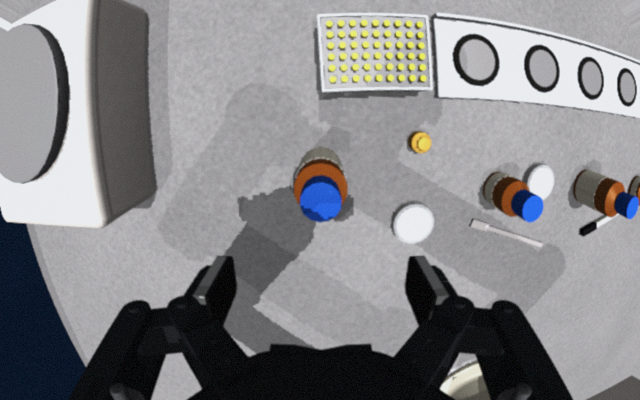

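The wrist view shows d's cap at (321,200), centred between the fingers. I'll refine the fix with the fisheye model.

```bash
cat >> h.py <<'E'
def wray(d,u,v,z):
    p=cv2.fisheye.undistortPoints(np.array([[[u,v]]],float),d['mtx'],np.zeros(4))[0,0]
    E=d['extrinsics'];r=E[:3,:3]@[p[0],-p[1],-1];o=E[:3,3]
    return (o+r*(z-o[2])/r[2])[:2].round(1)
def captop(d):
    h=cv2.cvtColor(d['image'],cv2.COLOR_RGB2HSV)
    return [(c,st,h[int(c[1]),int(c[0])]) for c,st in blobs(blue(d),200,6000)]
E
python3 - <<'E'
from h import *
w=get_image('wrist')
for c,st,h in captop(w): print(c,st,h,wray(w,*c,138),wray(w,*c,130))
c=(321,200); print(wray(w,*c,140))
E
```

```text
[321.05530303 200.58409091] [ 301  180   41   41 1320] [111 207 209] [466.6 324.3] [464.  324.3]
[531.96153846 208.10180995] [522 194  21  28 442] [110 208 238] [459.6 121.1] [456.7 114.2]
[631.84803922 207.42156863] [626 197  13  22 204] [110 213 235] [458.5 -70.2] [455.7 -83.6]
[467.8 324.3]
```

Call:
{"name": "servo_tool", "arguments": {
  "rows": [
    [1,0.1,0,2,0,0,0],
    [1,0,0,3,0,0,0],
    [1,0,0,2.5,0,0,0],
    [1,0,0,1.5,0,0,0],
    [1,0,0,0.8,0,0,0],
    [1,0,0,0,0,0,0],
    [0.3,0,0,0,0,0,0],
    [0.3,0,0,0,0,0,0],
    [0.3,0,0,0,0,0,0],
    [0.3,0,0,0,0,0,0],
    [0.3,0,0,0,0,0,0],
    [0.3,0,0,0,0,0,0]
  ]
}}

```text
clock: 3.05
position: [467.1, 325.0, 125.5]
ee_rot: [1.0, 0.0, 0.001, -0.001]
contact_force: [-0.7, -0.2, 5.8]
gripper_width: 29.4
```

Call:
{"name": "servo_tool", "arguments": {
  "rows": [
    [0,0,0,0,0,0,0],
    [0,0,0,0,0,0,0],
    [0,0,0,0,0,0,0],
    [0,0,0,0,0,0,0]
  ]
}}

```text
clock: 3.45
position: [467.1, 325.0, 125.5]
ee_rot: [1.0, 0.0, 0.001, -0.001]
contact_force: [0.6, -0.1, 5.9]
gripper_width: 29.3
```

Run:
```python
from h import *
w=get_image('wrist')['image'];s=get_image('side')['image']
a=cv2.resize(w[130:330,200:440],None,fx=1.6,fy=1.6);b=cv2.resize(s[80:200,200:320],(400,400),interpolation=cv2.INTER_CUBIC)
b=b[:320]; cv2.imwrite('pics/g1.png',np.hstack([a,b])[:,:,::-1])
```

```text
(no output)
```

View pics/g1.png

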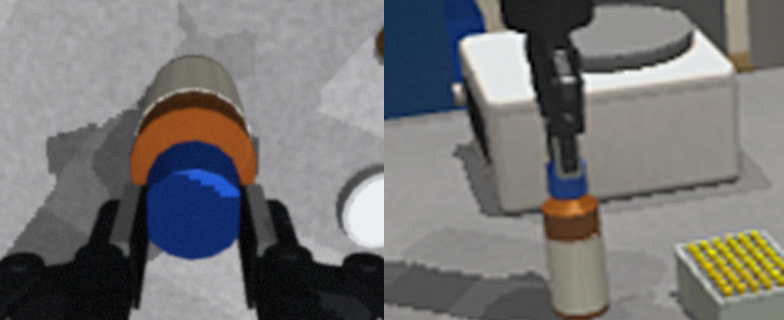

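The cap sits squarely between the pads with the tips about mid-cap. Next is a test lift.

Call:
{"name": "servo_tool", "arguments": {
  "rows": [
    [0,0,0,-0.5,0,0,0],
    [0,0,0,-1,0,0,0],
    [0,0,0,-1,0,0,0],
    [0,0,0,0,0,0,0],
    [0,0,0,0,0,0,0]
  ]
}}

```text
clock: 4.05
position: [466.3, 324.4, 149.6]
ee_rot: [1.0, 0.0, 0.0, -0.0]
contact_force: [-0.3, -0.1, -1.4]
gripper_width: 29.1
```

Run:
```python
from h import *
w=get_image('wrist')['image'];s=get_image('side')['image']
a=cv2.resize(w[130:330,200:440],None,fx=1.6,fy=1.6);b=cv2.resize(s[80:200,200:320],(400,400),interpolation=cv2.INTER_CUBIC)
b=b[:320]; cv2.imwrite('pics/g2.png',np.hstack([a,b])[:,:,::-1])
```

```text
(no output)
```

View pics/g2.png

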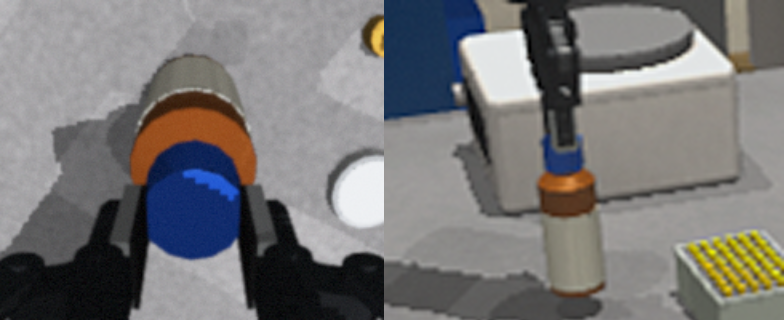

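Call:
{"name": "servo_tool", "arguments": {
  "rows": [
    [0,0,0,-3,0,0,0],
    [0,0,0,-3,0,0,0],
    [0,0.31,1,0,0,0,0],
    [0,0.63,2,0,0,0,0],
    [0,1,3.2,0,0,0,0],
    [0,1,3.2,0,0,0,0],
    [0,1,3.2,0,0,0,0],
    [0,1,3.2,0,0,0,0],
    [0,1,3.2,0,0,0,0],
    [0,1,3.2,0,0,0,0],
    [0,1,3.2,0,0,0,0],
    [0,1,3.2,0,0,0,0]
  ]
}}

```text
clock: 5.35
position: [555.4, 36.7, 208.1]
ee_rot: [1.0, 0.0, -0.001, 0.0]
contact_force: [1.2, -0.0, -1.7]
gripper_width: 29.3
```

Call:
{"name": "servo_tool", "arguments": {
  "rows": [
    [0,1,3.2,0,0,0,0],
    [0,1,3.2,0,0,0,0],
    [0,1,3.2,0,0,0,0],
    [0,1,3.2,0,0,0,0],
    [0,1,3.2,0,0,0,0],
    [0,1,3.2,0,0,0,0],
    [0,0.75,2.4,0,0,0,0],
    [0,0.44,1.4,0,0,0,0],
    [0,0.19,0.6,0,0,0,0],
    [0,0,0,0,0,0,0],
    [0,0,0,0,0,0,0],
    [0,0,0,0,0,0,0]
  ]
}}

```text
clock: 6.55
position: [629.7, -196.4, 209.5]
ee_rot: [1.0, 0.001, 0.0, -0.0]
contact_force: [0.2, 0.6, -0.8]
gripper_width: 29.2
```

Call:
{"name": "servo_tool", "arguments": {
  "rows": [
    [0,0,0.1,1,0,0,0],
    [0,0,0,2,0,0,0],
    [0,0,0,2,0,0,0],
    [0,0,0,1,0,0,0],
    [0,0,0,0.5,0,0,0],
    [0,0,0,0.2,0,0,0],
    [0,0,0,0.1,0,0,0],
    [0,0,0,0,0,0,0],
    [0,0,0,0,0,0,0]
  ]
}}

```text
clock: 7.45
position: [630.2, -198.6, 142.1]
ee_rot: [1.0, 0.0, 0.001, 0.0]
contact_force: [0.1, -0.3, -1.1]
gripper_width: 29.2
```

Call:
{"name": "servo_tool", "arguments": {
  "rows": [
    [0,0,0,0.1,0,0,0],
    [0,0,0,0,0,0,0],
    [0,0,0,0,0,0,0]
  ]
}}

```text
clock: 7.75
position: [630.0, -198.6, 140.7]
ee_rot: [1.0, 0.0, 0.0, 0.0]
contact_force: [0.2, -0.3, -0.2]
gripper_width: 28.9
```

Call:
{"name": "servo_tool", "arguments": {
  "rows": [
    [0,0,0,0.1,0,0,0],
    [0,0,0,0,0,0,0],
    [0.6,0,0,0,0,0,0],
    [0.8,0,0,0,0,0,0],
    [1,0,0,0,0,0,0],
    [1,0,0,0,0,0,0],
    [1,0,0,0,0,0,0],
    [1,0,0,-1,0,0,0],
    [1,0,0,-2,0,0,0],
    [1,0,0,-3,0,0,0],
    [1,0,0,-2,0,0,0],
    [1,0,0,0,0,0,0]
  ]
}}

```text
clock: 8.95
position: [631.8, -199.2, 224.4]
ee_rot: [1.0, 0.0, 0.004, 0.001]
contact_force: [-0.2, -0.7, 0.2]
gripper_width: 85.4
```

Run:
```python
from h import *
w=get_image('wrist');print(read_state()['position'])
for c,st,h in captop(w): print(c,st,h,wray(w,*c,153),wray(w,*c,113))
cv2.imwrite('pics/w3.png',w['image'][:,:,::-1])
```

```text
[ 630.690795   -198.72034436  221.93499297]
[541.42175573  48.8778626 ] [ 471    0  138   81 1048] [ 17 128 223] [ 774.1 -387.6] [ 785.7 -421.3]
[319.17852162 210.95188285] [ 298  190   43   42 1434] [110 207 227] [ 630.3 -198.8] [ 616.2 -198.6]
[392.06994819 318.66839378] [380 309  25  20 386] [110 208 233] [ 523.2 -266.6] [ 490.  -278.6]
[247.15567282 343.85751979] [233 334  27  22 379] [110 216 213] [ 489.3 -127.1] [ 450.  -114.1]
```

View pics/w3.png

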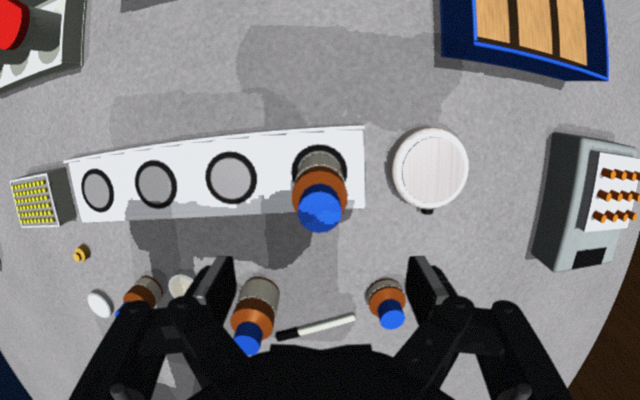

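d stands centred on place_1 (about (630.3,-198.8)). Bottle c comes next.

Call:
{"name": "servo_tool", "arguments": {
  "rows": [
    [1,-1,-0.5,0,0,0,0],
    [1,-2,-1,0,0,0,0],
    [1,-3,-1.4,0,0,0,0],
    [1,-3,-1.4,0,0,0,0],
    [1,-3,-1.4,0,0,0,0],
    [1,-3,-1.4,0,0,0,0],
    [1,-2,-0.9,0,0,0,0],
    [1,-1,-0.5,0,0,0,0],
    [1,0,0,0,0,0,0],
    [1,0,0,0,0,0,0],
    [1,0,0,0,0,0,0]
  ]
}}

```text
clock: 10.1
position: [450.7, -113.9, 219.1]
ee_rot: [1.0, -0.0, -0.0, 0.0]
contact_force: [0.1, 0.8, 0.7]
gripper_width: 85.4
```

Run:
```python
from h import *
w=get_image('wrist');print(read_state()['position'])
for c,st,h in captop(w): print(c,st,h,wray(w,*c,113),wray(w,*c,63),wray(w,*c,88))
```

```text
[ 450.60266798 -113.87490137  218.96254099]
[479.21616872 184.70474517] [467 170  26  29 569] [110 207 236] [ 461.5 -264.2] [ 448.3 -293.2] [ 454.9 -278.7]
[318.10220264 196.06167401] [ 299  178   38   38 1135] [111 209 226] [ 449.8 -112.2] [ 434.4 -111.8] [ 442.1 -112. ]
[142.55986509 196.69139966] [130 182  26  30 593] [110 210 228] [449.6  60.6] [434.1  94.5] [441.8  77.5]
```

Call:
{"name": "servo_tool", "arguments": {
  "rows": [
    [1,-0.1,-0.1,1.5,0,0,0],
    [1,0,0,3,0,0,0],
    [1,0,0,3,0,0,0],
    [1,0,0,2.5,0,0,0],
    [1,0,0,1.3,0,0,0],
    [1,0,0,0.5,0,0,0],
    [1,0,0,0,0,0,0],
    [0.3,0,0,0,0,0,0],
    [0.3,0,0,0,0,0,0],
    [0.3,0,0,0,0,0,0],
    [0,0,0,0,0,0,0],
    [0,0,0,0,0,0,0]
  ]
}}

```text
clock: 11.35
position: [449.5, -112.6, 102.4]
ee_rot: [1.0, 0.0, 0.001, 0.0]
contact_force: [-0.8, 2.0, 6.5]
gripper_width: 28.7
```

Call:
{"name": "servo_tool", "arguments": {
  "rows": [
    [0,0,0,0,0,0,0],
    [0,0,0,0,0,0,0],
    [0,0,0,0,0,0,0],
    [0,0,0,0,0,0,0]
  ]
}}

```text
clock: 11.75
position: [449.6, -112.6, 102.4]
ee_rot: [1.0, 0.0, 0.001, 0.0]
contact_force: [-0.9, 0.9, 5.3]
gripper_width: 28.7
```

Call:
{"name": "servo_tool", "arguments": {
  "rows": [
    [0,0,0,-0.5,0,0,0],
    [0,0,0,-1.5,0,0,0],
    [0,0,0,-2.5,0,0,0],
    [0,0,0,-1.5,0,0,0],
    [0,1,-0.14,0,0,0,0],
    [0,2,-0.28,0,0,0,0],
    [0,2.5,-0.35,0,0,0,0],
    [0,2.5,-0.35,0,0,0,0],
    [0,2.5,-0.35,0,0,0,0],
    [0,2.5,-0.35,0,0,0,0],
    [0,2.5,-0.35,0,0,0,0],
    [0,1.3,-0.2,0,0,0,0]
  ]
}}

```text
clock: 12.95
position: [618.4, -88.4, 158.6]
ee_rot: [1.0, 0.0, -0.001, -0.0]
contact_force: [-0.6, -0.1, -3.0]
gripper_width: 28.8
```

Call:
{"name": "servo_tool", "arguments": {
  "rows": [
    [0,0.5,-0.07,0,0,0,0],
    [0,0,0,0,0,0,0],
    [0,0,0,0,0,0,0],
    [0,0,0,0,0,0,0]
  ]
}}

```text
clock: 13.35
position: [620.9, -88.3, 161.2]
ee_rot: [1.0, 0.0, -0.0, -0.0]
contact_force: [-0.5, -0.2, -2.2]
gripper_width: 28.7
```

Call:
{"name": "servo_tool", "arguments": {
  "rows": [
    [0,0.15,0,1,0,0,0],
    [0,0,0,1.5,0,0,0],
    [0,0,0,1,0,0,0],
    [0,0,0,0.5,0,0,0],
    [0,0,0,0.2,0,0,0],
    [0,0,0,0.1,0,0,0],
    [0,0,0,0,0,0,0],
    [0,0,0,0,0,0,0]
  ]
}}

```text
clock: 14.15
position: [623.6, -88.2, 118.9]
ee_rot: [1.0, 0.0, 0.001, -0.0]
contact_force: [0.5, 0.3, -1.4]
gripper_width: 28.4
```

Call:
{"name": "servo_tool", "arguments": {
  "rows": [
    [0,0,0,0.1,0,0,0],
    [0,0,0,0,0,0,0],
    [0,0,0,0,0,0,0]
  ]
}}

```text
clock: 14.45
position: [623.5, -88.1, 117.6]
ee_rot: [1.0, 0.0, 0.0, -0.0]
contact_force: [0.5, 0.0, -1.8]
gripper_width: 28.6
```

Call:
{"name": "servo_tool", "arguments": {
  "rows": [
    [0,0,0,0.1,0,0,0],
    [0,0,0,0,0,0,0],
    [0,0,0,0,0,0,0]
  ]
}}

```text
clock: 14.75
position: [624.0, -88.1, 117.5]
ee_rot: [1.0, 0.0, 0.001, 0.0]
contact_force: [-0.2, 0.8, 3.7]
gripper_width: 28.4
```

Call:
{"name": "servo_tool", "arguments": {
  "rows": [
    [0.6,0,0,0,0,0,0],
    [0.8,0,0,0,0,0,0],
    [1,0,0,0,0,0,0],
    [1,0,0,0,0,0,0],
    [1,0,0,0,0,0,0],
    [1,0,0,-1,0,0,0],
    [1,0,0,-2,0,0,0],
    [1,0,0,-3,0,0,0],
    [1,0,0,-3,0,0,0],
    [1,0,0,-1,0,0,0],
    [1,0,0,0,0,0,0],
    [1,0,0,0,0,0,0]
  ]
}}

```text
clock: 15.95
position: [622.5, -88.0, 215.3]
ee_rot: [1.0, 0.0, -0.001, -0.0]
contact_force: [0.6, 0.4, -0.7]
gripper_width: 85.4
```

Run:
```python
from h import *
w=get_image('wrist');print(read_state()['position'])
for c,st,h in captop(w): print(c,st,h,wray(w,*c,153),wray(w,*c,128),wray(w,*c,88))
```

```text
[622.27283381 -88.05945132 214.70259276]
[588.25146199  54.24366472] [557   0  83  84 513] [ 17 128 211] [ 770.  -329.1] [ 778.1 -357.1] [ 790.9 -402. ]
[319.65740741 199.38811728] [ 300  180   40   40 1296] [110 204 230] [632.5 -87.9] [624.4 -87.7] [611.5 -87.6]
[461.32142857 202.53239203] [ 442  182   39   42 1204] [110 212 233] [ 630.  -198.7] [ 621.7 -211.5] [ 608.4 -232. ]
```

Call:
{"name": "servo_tool", "arguments": {
  "rows": [
    [1,-1,-0.9,0,0,0,0],
    [1,-2,-1.8,0,0,0,0],
    [1,-3,-2.7,0,0,0,0],
    [1,-3,-2.7,0,0,0,0],
    [1,-3,-2.7,0,0,0,0],
    [1,-3,-2.7,0,0,0,0],
    [1,-2,-1.8,0,0,0,0],
    [1,-1.2,-1.2,0,0,0,0],
    [1,0,0,0,0,0,0],
    [1,0,0,0,0,0,0],
    [1,0,0,0,0,0,0]
  ]
}}

```text
clock: 17.1
position: [441.2, 76.5, 215.9]
ee_rot: [1.0, -0.0, -0.0, 0.0]
contact_force: [0.2, 0.3, 0.1]
gripper_width: 85.2
```

Run:
```python
from h import *
w=get_image('wrist');print(read_state()['position'])
for c,st,h in captop(w): print(c,st,h,wray(w,*c,153),wray(w,*c,128),wray(w,*c,88))
```

```text
[441.43269914  76.35988991 215.94009806]
[510.20208333   8.16458333] [494   0  30  20 480] [110 212 230] [608. -72.] [618.2 -89.2] [ 634.7 -116.7]
[606.4612069  22.7112069] [597   7  20  32 464] [110 206 230] [ 630.1 -199. ] [ 642.9 -231. ] [ 663.4 -282.2]
[319.01  187.397] [ 302  170   35   36 1000] [110 211 219] [460.1  77. ] [453.2  77.2] [442.   77.4]
[589.65799257 181.75092937] [583 170  15  24 269] [110 208 232] [ 469.4 -184.4] [ 463.5 -214.7] [ 454.1 -263.2]
```

Call:
{"name": "servo_tool", "arguments": {
  "rows": [
    [1,0,-0.1,2,0,0,0],
    [1,0,0,3.5,0,0,0],
    [1,0,0,3.5,0,0,0],
    [1,0,0,3,0,0,0],
    [1,0,0,1.5,0,0,0],
    [1,0,0,0.5,0,0,0],
    [1,0,0,0,0,0,0],
    [0.3,0,0,0,0,0,0],
    [0.3,0,0,0,0,0,0],
    [0.3,0,0,0,0,0,0],
    [0,0,0,0,0,0,0],
    [0,0,0,0,0,0,0]
  ]
}}

```text
clock: 18.35
position: [441.8, 78.0, 77.5]
ee_rot: [1.0, 0.001, 0.001, -0.0]
contact_force: [-1.9, -0.4, 6.5]
gripper_width: 28.8
```

Call:
{"name": "servo_tool", "arguments": {
  "rows": [
    [0,0,0,0,0,0,0],
    [0,0,0,0,0,0,0],
    [0,0,0,0,0,0,0],
    [0,0,0,0,0,0,0]
  ]
}}

```text
clock: 18.75
position: [441.8, 78.0, 77.5]
ee_rot: [1.0, 0.001, 0.001, -0.0]
contact_force: [-0.8, -0.1, 5.9]
gripper_width: 28.8
```

Call:
{"name": "servo_tool", "arguments": {
  "rows": [
    [0,0,0,-0.5,0,0,0],
    [0,0,0,-1.5,0,0,0],
    [0,0,0,-2.5,0,0,0],
    [0,0,0,-1.5,0,0,0],
    [0,1,0.32,0,0,0,0],
    [0,2,0.64,0,0,0,0],
    [0,2.5,0.8,0,0,0,0],
    [0,2.5,0.8,0,0,0,0],
    [0,2.5,0.8,0,0,0,0],
    [0,2.5,0.8,0,0,0,0],
    [0,2.5,0.8,0,0,0,0],
    [0,1.4,0.4,0,0,0,0]
  ]
}}

```text
clock: 19.95
position: [611.8, 23.1, 134.3]
ee_rot: [1.0, -0.0, -0.001, 0.0]
contact_force: [0.0, 0.7, -1.2]
gripper_width: 28.6
```

Call:
{"name": "servo_tool", "arguments": {
  "rows": [
    [0,0.5,0.16,0,0,0,0],
    [0,0,0,0,0,0,0],
    [0,0,0,0,0,0,0],
    [0,0,0,0,0,0,0]
  ]
}}

```text
clock: 20.35
position: [614.4, 22.8, 136.2]
ee_rot: [1.0, 0.0, -0.0, -0.0]
contact_force: [0.2, 0.1, -1.1]
gripper_width: 28.2
```

Call:
{"name": "servo_tool", "arguments": {
  "rows": [
    [0,0.05,0.05,1,0,0,0],
    [0,0,0,1.5,0,0,0],
    [0,0,0,1,0,0,0],
    [0,0,0,0.5,0,0,0],
    [0,0,0,0.2,0,0,0],
    [0,0,0,0.1,0,0,0],
    [0,0,0,0.1,0,0,0],
    [0,0,0,0,0,0,0],
    [0,0,0,0,0,0,0]
  ]
}}

```text
clock: 21.25
position: [615.9, 22.2, 92.7]
ee_rot: [1.0, 0.0, 0.0, -0.0]
contact_force: [-0.4, -0.9, -0.8]
gripper_width: 28.3
```

Call:
{"name": "servo_tool", "arguments": {
  "rows": [
    [0,0,0,0.1,0,0,0],
    [0,0,0,0,0,0,0],
    [0,0,0,0,0,0,0]
  ]
}}

```text
clock: 21.55
position: [616.3, 22.2, 92.6]
ee_rot: [1.0, 0.0, 0.001, -0.0]
contact_force: [-0.5, 0.8, 6.8]
gripper_width: 28.4
```

Call:
{"name": "servo_tool", "arguments": {
  "rows": [
    [0.6,0,0,0,0,0,0],
    [0.8,0,0,0,0,0,0],
    [1,0,0,0,0,0,0],
    [1,0,0,0,0,0,0],
    [1,0,0,0,0,0,0],
    [1,0,0,-1,0,0,0],
    [1,0,0,-2,0,0,0],
    [1,0,0,-3,0,0,0],
    [1,0,0,-3,0,0,0],
    [1,0,0,-3,0,0,0],
    [1,0,0,-1,0,0,0],
    [1,0,0,0,0,0,0]
  ]
}}

```text
clock: 22.75
position: [616.5, 22.3, 223.7]
ee_rot: [1.0, 0.0, 0.002, -0.001]
contact_force: [-0.7, -0.0, -0.7]
gripper_width: 85.8
```

Call:
{"name": "servo_tool", "arguments": {
  "rows": [
    [1,-1.7,0,0,0,0,0],
    [1,-1.7,1.6,0,0,0,0],
    [1,-1.7,3,0,0,0,0],
    [1,-1.7,3.5,0,0,0,0],
    [1,-1.7,3.5,0,0,0,0],
    [1,-1.7,3.5,0,0,0,0],
    [1,-1.7,3.5,0,0,0,0],
    [1,-1.7,3.5,0,0,0,0],
    [1,-1.7,3.5,0,0,0,0],
    [1,-1.5,3,0,0,0,0],
    [1,0,2,0,0,0,0],
    [1,0,1,0,0,0,0]
  ]
}}

```text
clock: 23.95
position: [446.5, -295.0, 219.7]
ee_rot: [1.0, -0.001, -0.001, -0.001]
contact_force: [0.5, -0.2, 0.2]
gripper_width: 85.3
```

Call:
{"name": "servo_tool", "arguments": {
  "rows": [
    [1,0,0,0,0,0,0],
    [1,0,0,0,0,0,0],
    [1,0,0,0,0,0,0]
  ]
}}

```text
clock: 24.25
position: [448.0, -293.0, 221.0]
ee_rot: [1.0, 0.001, -0.0, -0.0]
contact_force: [-0.5, 0.3, -0.2]
gripper_width: 85.1
```

Run:
```python
from h import *
w=get_image('wrist');print(read_state()['position'])
for c,st,h in captop(w): print(c,st,h,wray(w,*c,63),wray(w,*c,128),wray(w,*c,103))
```

```text
[ 448.05013033 -292.99555077  221.17472965]
[100.19486405  19.98640483] [ 87   4  27  34 662] [109 211 235] [650.  -32.3] [624.2 -87.1] [634.1 -66. ]
[47.17534247 53.73150685] [ 39  40  17  28 365] [109 212 236] [629.9  69.5] [608.2  -6.7] [616.5  22.6]
[320.83333333 179.58153477] [305 163  32  34 834] [108 195 238] [ 448.8 -293.6] [ 465.1 -293.6] [ 458.8 -293.6]
```

Call:
{"name": "servo_tool", "arguments": {
  "rows": [
    [1,0,0,3,0,0,0],
    [1,0,0,4,0,0,0],
    [1,0,0,4,0,0,0],
    [1,0,0,3.5,0,0,0],
    [1,0,0,2,0,0,0],
    [1,0,0,0.5,0,0,0],
    [1,0,0,0,0,0,0],
    [0.3,0,0,0,0,0,0],
    [0.3,0,0,0,0,0,0],
    [0.3,0,0,0,0,0,0],
    [0,0,0,0,0,0,0],
    [0,0,0,0,0,0,0]
  ]
}}

```text
clock: 25.5
position: [448.5, -294.1, 52.7]
ee_rot: [1.0, 0.0, 0.001, 0.0]
contact_force: [-1.8, 1.3, 5.5]
gripper_width: 29.0
```

Call:
{"name": "servo_tool", "arguments": {
  "rows": [
    [0,0,0,0,0,0,0],
    [0,0,0,0,0,0,0],
    [0,0,0,0,0,0,0],
    [0,0,0,0,0,0,0]
  ]
}}

```text
clock: 25.9
position: [448.5, -294.1, 52.7]
ee_rot: [1.0, 0.0, 0.001, 0.0]
contact_force: [-1.0, 1.2, 5.7]
gripper_width: 28.2
```

Call:
{"name": "servo_tool", "arguments": {
  "rows": [
    [0,0,0,-1,0,0,0],
    [0,0,0,-3,0,0,0],
    [0,0,0,-4,0,0,0],
    [0,0,0,-4,0,0,0],
    [0,0,0,-2,0,0,0],
    [0,0.38,-1,0,0,0,0],
    [0,0.75,-2,0,0,0,0],
    [0,1.2,-3.2,0,0,0,0],
    [0,1.2,-3.2,0,0,0,0],
    [0,1.2,-3.2,0,0,0,0],
    [0,1.2,-3.2,0,0,0,0],
    [0,1.2,-3.2,0,0,0,0]
  ]
}}

```text
clock: 27.1
position: [518.4, -102.1, 190.2]
ee_rot: [1.0, 0.0, -0.001, -0.0]
contact_force: [0.3, 0.1, -0.8]
gripper_width: 28.6
```

Call:
{"name": "servo_tool", "arguments": {
  "rows": [
    [0,1.2,-3.2,0,0,0,0],
    [0,1.2,-3.2,0,0,0,0],
    [0,1.2,-3.2,0,0,0,0],
    [0,1.2,-3.2,0,0,0,0],
    [0,1.2,-3.2,0,0,0,0],
    [0,1.2,-3.2,0,0,0,0],
    [0,0.92,-2.4,0,0,0,0],
    [0,0.53,-1.4,0,0,0,0],
    [0,0.25,-0.6,0,0,0,0],
    [0,0,0,0,0,0,0],
    [0,0,0,0,0,0,0],
    [0,0,0,0,0,0,0]
  ]
}}

```text
clock: 28.3
position: [607.6, 131.0, 191.5]
ee_rot: [1.0, -0.0, -0.0, 0.0]
contact_force: [-0.0, -0.0, -0.5]
gripper_width: 28.5
```

Call:
{"name": "servo_tool", "arguments": {
  "rows": [
    [0,0.1,-0.1,1,0,0,0],
    [0,0,0,3,0,0,0],
    [0,0,0,3,0,0,0],
    [0,0,0,2.5,0,0,0],
    [0,0,0,1.5,0,0,0],
    [0,0,0,0.7,0,0,0],
    [0,0,0,0.3,0,0,0],
    [0,0,0,0.2,0,0,0],
    [0,0,0,0.1,0,0,0],
    [0,0,0,0,0,0,0],
    [0,0,0,0,0,0,0]
  ]
}}

```text
clock: 29.4
position: [609.3, 133.3, 69.0]
ee_rot: [1.0, 0.0, 0.001, -0.0]
contact_force: [0.3, 0.2, -0.2]
gripper_width: 28.5
```

Call:
{"name": "servo_tool", "arguments": {
  "rows": [
    [0,0,0,0.1,0,0,0],
    [0,0,0,0,0,0,0],
    [0,0,0,0,0,0,0]
  ]
}}

```text
clock: 29.7
position: [609.4, 133.3, 67.8]
ee_rot: [1.0, 0.0, 0.001, -0.0]
contact_force: [-0.2, -0.2, 1.8]
gripper_width: 28.8
```

Contact made, so I'm releasing, rising clear and checking all four.

Call:
{"name": "servo_tool", "arguments": {
  "rows": [
    [0.6,0,0,0,0,0,0],
    [0.8,0,0,0,0,0,0],
    [1,0,0,0,0,0,0],
    [1,0,0,0,0,0,0],
    [1,0,0,0,0,0,0],
    [1,0,0,-1,0,0,0],
    [1,0,0,-3,0,0,0],
    [1,0,0,-4,0,0,0],
    [1,0,0,-4,0,0,0],
    [1,0,0,-4,0,0,0],
    [1,0,0,-1,0,0,0],
    [1,0,0,0,0,0,0]
  ]
}}

```text
clock: 30.9
position: [609.9, 133.5, 240.6]
ee_rot: [1.0, 0.0, 0.003, -0.001]
contact_force: [-0.4, -0.1, -0.4]
gripper_width: 85.2
```

Call:
{"name": "servo_tool", "arguments": {
  "rows": [
    [1,-2,0,0,0,0,0],
    [1,-4,0,0,0,0,0],
    [1,-4,0,0,0,0,0],
    [1,-4,0,0,0,0,0],
    [1,-3,0,0,0,0,0],
    [1,-1,0,0,0,0,0],
    [1,0,0,0,0,0,0],
    [1,0,0,0,0,0,0]
  ]
}}

```text
clock: 31.7
position: [429.6, 133.3, 237.0]
ee_rot: [1.0, 0.0, -0.0, 0.0]
contact_force: [0.9, -0.1, -0.0]
gripper_width: 85.6
```

Run:
```python
from h import *
t=get_image('top');s=get_image('side')
for (c,st),k in zip(sorted([q for q in blobs(blue(t),60,900) if 230<q[0][0]<430 and 100<q[0][1]<200],key=lambda q:q[0][0]),'abcd'): print(k,c,st,ray(t,*c,H[k]+12))
B=[q for q in blobs(blue(s),60,1500) if 290<q[0][0]<410 and 120<q[0][1]<270]
for (c,st),k in zip(sorted(B,key=lambda q:q[0][1]),'abcd'): print(k,c,ray(s,*c,H[k]+5))
cv2.imwrite('pics/end.png',np.hstack([cv2.resize(t['image'][80:280,150:490],(400,235)),cv2.resize(s['image'][100:335,220:520],(300,235))])[:,:,::-1])
print(read_state()['clock'])
```

```text
a [258.92207792 169.62987013] [252 163  15  14 154] [607.5 134.4]
b [309.63846154 165.09230769] [304 159  13  14 130] [615.2  24.1]
c [363.26190476 160.45238095] [356 154  15  15 168] [622.6 -86.8]
d [420.19806763 156.39613527] [412 149  17  16 207] [ 628.3 -198.4]
a [323.28873239 171.64788732] [609.5 131.7]
b [341.15340909 182.09659091] [617.3  19.4]
c [362.18055556 194.16203704] [624.7 -89.7]
d [387.85869565 209.72101449] [ 630.4 -200.4]
31.8
```

View pics/end.png

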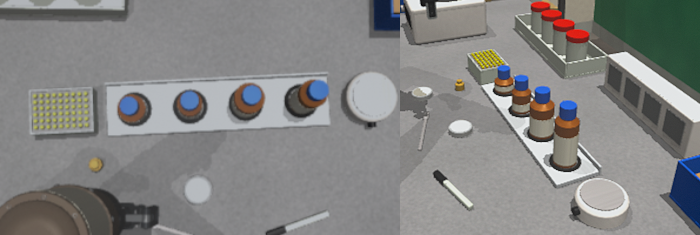

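All four stand upright in ascending order from the tip box, each within about 3 mm of its mat centre.

```bash
python3 -c "
from bench import *
print(job_done())"
```

```text
the job is handed in; nothing more can be done
None
```

All four bottles are on their mats in order of height from the tip box: a on place_4, b on place_3, c on place_2 and d on place_1. I gripped each one by its cap, lowered it until contact or near-contact, then released it. The job was handed in at about 32 s of the 93 s allowed, and no verdict came back.

In the last top and side views all four stand upright, with cap centres within about 3 mm of the mat centres by either camera (limit 14 mm). The two cameras disagree with each other by 2–5 mm in y, which is about what the calibration error allows. The arm was empty and clear of everything at hand-in. No check failed. The gripper read about 29 mm on the 34 mm caps throughout, but the grip held on every lift.

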